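Lock a tube coupling with a sprung wire clip

ROBOT

A 6-joint arm with a two-finger parallel gripper is mounted at the origin on a cart in front of the work surface, level with it; the furniture and walls round the work are solid. World frame = base frame: x ahead of the robot, y to its left, z up, the work surface at z = 0. Lengths are in m, angles in rad, forces in N, time in s.
With the tool pointing down it reaches from about 0.25 to 0.775 m from the base axis. Payload 4 kg.
Tool frame: the origin (TCP) lies at the very end of the fingers, on their centre line; the grasp point (between the pads) lies 19 mm behind it (manip.hold_point_z is the distance from the TCP to the grasp point, in m); z points along the fingers, y is the line along which they close (so a half turn about z gives the same grasp; the last joint's range is limited). The gripper opens to 94 mm and grips with 3 to 60 N. Pads are 16 mm wide; open, the fingers measure 119 mm over their backs; the gripper's body (75 mm by 177 mm) begins 78 mm behind the grasp point.
Start: joints at [1.086, 0.087, 1.371, -0, 1.684, -0.103], TCP at [0.205, 0.51, 0.206] pointing down, gripper open.
Joint ranges: [-3.1, 3.1], [-0.76, 2.03], [0.27, 2.55], [-1.08, 4.22], [0.17, 2.65], [-2.57, 2.57]. Speed limits (rad/s): [2.79, 2.79, 3.14, 3.14, 3.14, 3.14].

INTERFACE

Orientations are given as [roll, pitch, yaw] about the fixed x, y, z axes, in that order (R = Rz(yaw) Ry(pitch) Rx(roll)).
In Python, from rig import manip gives the robot as it stands. The module is installed in compiled form; this text tells all that it offers.
- The arm moves only by the shell command python3 -m handwheel 'ROWS' [OPENING] [FORCE]. ROWS is a JSON object whose one key "steps" holds a list of rows, each an object with "travel": the shift along the tool's x, y, z in mm, a list of three; "twist": the turn about the tool's z in degrees. In form: {"steps": [{"travel": [x, y, z], "twist": twist}, ...]}. A call has 1 to 20 rows; each row shifts and turns the commanded pose from where the row before left it, along the tool's axes as they then stand; what a row does not reach is not made up. A row lasts 1/8 s, in which the tool goes at most 62.5 mm and 10.7 degrees, less where a joint would pass 70% of its speed; a pose out of reach is approached as far as the arm can. A call is refused whole if a number of a shift passes 62.5 or a number of a turn 10.7, either way. A call with a gripper value outside its range is refused whole. OPENING is the closure, from 0 (fully open) to 1 (shut), set as the call begins (- or left out, the last holds). The fingers move at their own pace and stop on an object; FORCE is the grip in N (left out, the last holds). Time passes only in rows, so rows that do not move let the fingers close. It gives the time, the measured TCP pose, the force, the opening and the grip force at its end, in the units of the state.
- manip.read_state(): the state, without advancing time (a new reading comes with each control period).
- manip.read_camera(name): name is "side" or "top" or "wrist"; returns a dict with "frame" (384x512x3 uint8, red, green, blue), "fovy" (degrees; the focal length in pixels is half the picture's height over the tangent of half this angle, whatever the lens; pixels are square), "cx", "cy" (the principal point, pixels), "R" (3x3) and "t" (3): a world point X has camera coordinates R X + t; the wrist camera has in their place "tool_from_camera" (4x4, takes a point from camera to tool coordinates, whose origin is the TCP and whose axes are the flange's). Camera axes: x right, y down, z forward; pixel columns grow to the right and rows downward; lengths in m; the calibration is good to about 2 mm. The wrist camera is an equidistant fisheye: a pixel r from the principal point sees the ray r / f radians off the axis. A picture is of the moment at which its call begins: read the wrist's pose just before it. There is no depth.
- manip.job_done(): hands the job in; it is judged then, once.
The state is a dict: "time_s": time; "qpos": joint angles; "joint_vel": joint speeds; "effort": joint torques, N m; "tcp_pos": TCP position; "tcp_rot": TCP orientation; "force": force on the tool from outside, world axes, zero at the start; "torque": the same for the moment, N m; "width": finger opening in m; "grip_force": force on a finger pad.
Only numpy, scipy, OpenCV 4.12 (cv2) and the standard library are available. Lean on these libraries where they do the work, as an engineer would, in place of code of your own. Each camera call takes 0.05 s, during which the arm holds its last target. There are 200 camera calls.

TASK

Close the coupling of the little tube line: push the brass tube by its red knob until its flange meets the steel flange, then pick up the blue spring clip and press it straight down over the two joined flanges, with wire prongs gripping the tube on each side of the flanges, until the prongs snap under the tube and the clip sits fully home; then let go. The line rides on soft mounts that give way as you press: press slowly, feel for the snap, and never drive the line down close to the stops of its mounts. Leave the bottles and the dish where they are.

Things in the scene. Friction and masses are not known exactly. Their poses are not given: they have to be found in the camera images.
- line: fixed grey base plate, 74 x 300 x 10 mm; origin at the centre of its underside, y along the tube line, z up. On it, sprung: an aluminium beam (top 72 mm above the bench), two blue blocks at y = -93 and +118 mm (top 114 mm) and in them a 20 mm round tube line along y, axis 100 mm above the bench at rest: fixed steel half from y = 0 to -140 mm, sliding brass half on the +y side
- beam (a joint): how far the whole line (beam, tubes, flanges, knob) is pressed down on its sprung mounts, in m: 0 at rest, grows downward, hard stop at 0.030; it yields about 1.7 mm per N after the first 0.6 N and springs back up when let go
- coupling (a point): point on the tube axis in the end face of the fixed steel flange (28 mm diameter, 5 mm thick, on the -y side of the face), where the two flanges meet; axes like the line's (y along the tube); it sinks with the beam
- sleeve (a joint): gap between the two flanges, in m: 0 when the brass tube is home (a hard stop), 0.035 fully drawn back; the tube slides with about 4 N of friction and stays where it is left
- knob (a point): grip point on the red upright knob of the brass tube, a round post of 14 mm diameter standing on the tube, its top 10 mm above this point; the point is 30 mm above the tube axis and, along the line's y, 60 mm beyond the end face of the brass flange (28 mm diameter, 5 mm thick). Push it towards the line's -y to close the gap
- clip: blue clip with four 5 mm steel wire prongs, standing on the bench. Origin on the tube axis (at coupling) when home, 16.5 mm above its feet; z up, y along the tube when fitted, either way round. Bridge plate 36 (x) x 32 (y) mm, top 20 mm above the origin; two pads under it rest on the tubes when home. Pressing it on takes about 9 to 15 N; the force drops at the snap
- clip_tab (a point): grip point in the clip's tab, 40 mm above the clip's origin; the tab is 10 mm thick (clip x), 28 mm long (clip y) and reaches from 20 mm below to 5 mm above this point
- prong_a (a joint): outward swing of the prong pair on the clip's +x side, rad, 0 at rest, sprung shut, about 0.14 rad when spread over the tube. The two prongs are at y = -9.5 and +9.5 mm, with 14 mm free between them for the 10 mm of the joined flanges; hinge 15 mm above the clip's origin
- prong_b (a joint): the same for the pair on the -x side. The narrowest gap between the pairs, 13.6 mm, is 8 mm below the clip's origin; below it the feet flare out to a 24 mm gap
- immersion_oil: small brown bottle, 30 x 30 x 62 mm, standing; origin at the centre of its underside; leave alone
- lens_cleaner: small white bottle with blue nozzle, 34 x 34 x 113 mm, standing; origin at the centre of its underside; leave alone
- petri_c: round lidded dish with pink contents, 60 mm wide, 14 mm high; origin at the centre of its underside; leave alone

How it is judged:
On the way, in this order (a step that is already met when the one before it is completed fails the run):
1. the brass tube is pushed home, flange to flange, with the clip still off the line (value of joint sleeve below 0.002 m and distance between clip and coupling above 0.03 m), for 0.2 s.
2. the clip is snapped home over the joined flanges (z of clip in the frame of coupling between -0.002 and 0.002 m and x of clip in the frame of coupling between -0.002 and 0.002 m and y of clip in the frame of coupling between -0.0045 and 0.0045 m and angle between the y axis of clip and the y axis of coupling, either way round below 0.12 rad and angle between the z axis of clip and the z axis of coupling, either way round below 0.25 rad and value of joint sleeve below 0.002 m), for 0.2 s.
At the end, for the whole second after the job is handed in: flange gap under 2 mm; clip origin within 2 mm of the tube axis in height and sideways and 4.5 mm of the joint along the tube, upright within 0.25 rad, in line with the tube within 0.12 rad; the line sprung back up (under 2 mm down), all at rest (all of step 2 and value of joint beam below 0.002 m and linear speed of clip below 0.02 m/s); the robot touches nothing.
It fails at once if the line is pressed down more than 27 mm, close to the stops of its mounts (value of joint beam above 0.027 m).
It fails at once if the clip is slammed on the line with more than 40 N (contact force between clip and line above 40 N).
It fails at once if a bystander is shifted by more than 20 mm (distance of any of immersion_oil, lens_cleaner, petri_c from where it was at the start of the episode above 0.02 m).
It also fails if it takes over 69 s, if anything falls off the work surface, if the arm or the gripper's body presses on something with over 40 N, if the wrist force passes 120 N, or if a joint passes its speed limit or range.

## Working session

There is one attempt and no reset: what is moved stays moved. The work goes in short steps, Python scripts to look and compute and a shell command to move; the robot and the scene stay as the last step left them, time stands still between calls to the robot, and variables do not carry over. Pictures are saved under pics/ and viewed, at most 14 in all, crops included, and the job is handed in when it is done.

```bash
mkdir -p pics
cat > h.py <<'E'
import numpy as np,cv2
from rig import manip
def ray(c,u,v):
    f=c["frame"].shape[0]/2/np.tan(np.radians(c["fovy"])/2)
    R=np.array(c["R"]);t=np.array(c["t"])
    d=R.T@np.array([(u-c["cx"])/f,(v-c["cy"])/f,1.]);return -R.T@t,d/np.linalg.norm(d)
def onz(c,u,v,z):
    o,d=ray(c,u,v);return o+d*(z-o[2])/d[2]
def proj(c,X):
    f=c["frame"].shape[0]/2/np.tan(np.radians(c["fovy"])/2)
    p=np.array(c["R"])@np.array(X)+np.array(c["t"]);return p[0]/p[2]*f+c["cx"],p[1]/p[2]*f+c["cy"]
def cross(rs):
    A=0;b=0
    for o,d in rs:
        P=np.eye(3)-np.outer(d,d);A=A+P;b=b+P@o
    X=np.linalg.solve(A,b);return X,[np.linalg.norm((np.eye(3)-np.outer(d,d))@(X-o)) for o,d in rs]
E
python3 - <<'E'
from h import *
import pickle
s=manip.read_state();print(s)
D={n:manip.read_camera(n) for n in("side","top","wrist")}
pickle.dump((s,D),open("d0.pkl","wb"))
for n,c in D.items():
    print(n,{k:np.round(v,3).tolist() for k,v in c.items() if k!="frame"})
a=np.hstack([D["top"]["frame"],D["side"]["frame"]])[:,:,::-1]
cv2.imwrite("pics/top.png",cv2.resize(D["top"]["frame"][:,:,::-1],(800,600)))
cv2.imwrite("pics/side.png",cv2.resize(D["side"]["frame"][:,:,::-1],(800,600)))
E
```

```text
{'time_s': 0.0, 'qpos': array([ 1.08590302e+00,  8.79161475e-02,  1.37218125e+00, -3.94999807e-05,
        1.68357240e+00, -1.03087570e-01]), 'joint_vel': array([-0.00139808, -0.0001383 ,  0.00011905,  0.00011995, -0.00080919,
        0.0002661 ]), 'effort': array([-4.86513163e-04, -3.40193224e+01, -3.02423286e+01,  7.16740661e-02,
        3.29971220e-02, -1.80380493e-04]), 'tcp_pos': array([0.20469629, 0.50993131, 0.20436243]), 'tcp_rot': array([-3.13952250e+00, -1.74698643e-04,  2.75978234e+00]), 'force': array([ 0.2861837 , -0.10306556, -0.13239157]), 'torque': array([-0.00601704, -0.07622782,  0.07585511]), 'grip_force': 0.0, 'width': 0.09437171793181258}
side {'fovy': 56.599, 'cx': 249.914, 'cy': 190.987, 'R': [[-1.0, -0.011, 0.012], [-0.016, 0.485, -0.874], [0.003, -0.874, -0.485]], 't': [0.608, 0.057, 0.989]}
top {'fovy': 43.535, 'cx': 248.549, 'cy': 193.764, 'R': [[-0.025, -1.0, -0.003], [-0.993, 0.025, -0.115], [0.115, 0.001, -0.993]], 't': [0.104, 0.611, 1.409]}
wrist {'fovy': 65.706, 'cx': 254.092, 'cy': 192.032, 'tool_from_camera': [[0.0, -0.967, -0.253, 0.074], [1.0, 0.0, 0.001, 0.001], [-0.001, -0.253, 0.967, -0.178], [0.0, 0.0, 0.0, 1.0]]}
```

View pics/top.png

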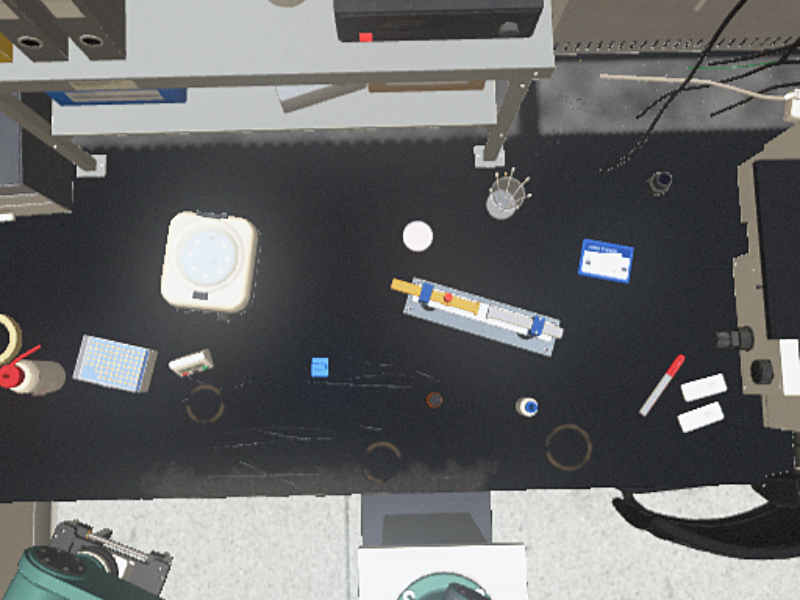

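View pics/side.png

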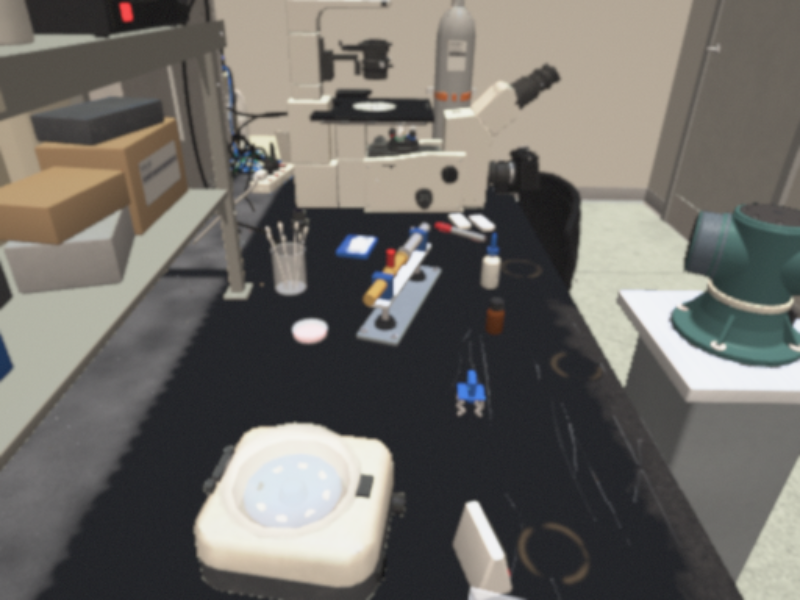

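```bash
cat > m.py <<'E'
from h import *
import pickle
s,D=pickle.load(open("d0.pkl","rb"))
def blobs(n,lo,hi,roi,amin=8):
    f=D[n]["frame"];h=cv2.cvtColor(f,cv2.COLOR_RGB2HSV)
    m=cv2.inRange(h,np.array(lo),np.array(hi));M=np.zeros_like(m);x0,y0,x1,y1=roi;M[y0:y1,x0:x1]=m[y0:y1,x0:x1]
    k,l,st,c=cv2.connectedComponentsWithStats(M)
    return [(st[i].tolist(),c[i].round(2).tolist(),cv2.minAreaRect(np.argwhere(l==i)[:,::-1].astype(np.float32))) for i in range(1,k) if st[i,4]>=amin]
if __name__=="__main__":
    for n,roi in(("top",(190,160,370,280)),("side",(220,130,330,280))):
        for nm,lo,hi in(("blue",(100,120,60),(125,255,255)),("red",(0,170,90),(8,255,255)),("brass",(12,90,90),(28,255,255))):
            for b in blobs(n,lo,hi,roi): print(n,nm,b[0],b[1],np.round(b[2][0],1),np.round(b[2][1],1),round(b[2][2],1))
    a=D["top"]["frame"][165:245,190:370,::-1];b=D["side"]["frame"][135:275,220:330,::-1]
    cv2.imwrite("pics/ctop.png",cv2.resize(a,None,fx=4.4,fy=4.4,interpolation=cv2.INTER_CUBIC))
    cv2.imwrite("pics/cside.png",cv2.resize(b,None,fx=4.2,fy=4.2,interpolation=cv2.INTER_CUBIC))
E
python3 m.py
```

```text
top blue [268, 181, 9, 13, 77] [272.17, 187.19] [272.2 187.2] [ 6.3 11.9] 14.0
top blue [340, 202, 9, 13, 70] [343.73, 208.09] [343.8 208.3] [ 6.5 12.4] 14.0
top blue [199, 228, 12, 14, 147] [204.1, 234.78] [204.5 234.5] [13. 11.] 90.0
top blue [336, 257, 8, 7, 39] [339.56, 260.08] [339.5 260. ] [6.4 6.4] 45.0
top brass [250, 178, 20, 12, 136] [259.18, 183.46] [259.5 183.6] [19.   7.3] 18.4
top brass [275, 185, 32, 17, 186] [291.28, 193.21] [290.8 192.5] [31.7  8.2] 17.5
side blue [262, 146, 12, 13, 40] [268.48, 150.88] [268.6 151.1] [14.1  8.6] 56.3
side blue [311, 149, 9, 14, 72] [315.42, 156.57] [316.4 155.8] [ 7.6 13.3] 18.4
side blue [220, 150, 22, 16, 112] [228.5, 158.94] [229.9 158. ] [21.2 14.7] 7.6
side blue [238, 173, 13, 18, 73] [244.84, 179.64] [245.8 180.3] [18.6 10.7] 57.5
side blue [292, 236, 19, 22, 270] [301.15, 247.93] [300.2 247.1] [21.2 17.4] 71.6
side red [248, 160, 5, 11, 45] [249.67, 164.51] [250. 165.] [10.  4.] 90.0
side brass [245, 161, 16, 15, 100] [253.81, 167.73] [253. 168.] [ 7.9 16.8] 41.2
side brass [232, 179, 15, 17, 140] [238.93, 186.86] [238.9 186.6] [ 8.2 17.9] 40.6
```

View pics/ctop.png

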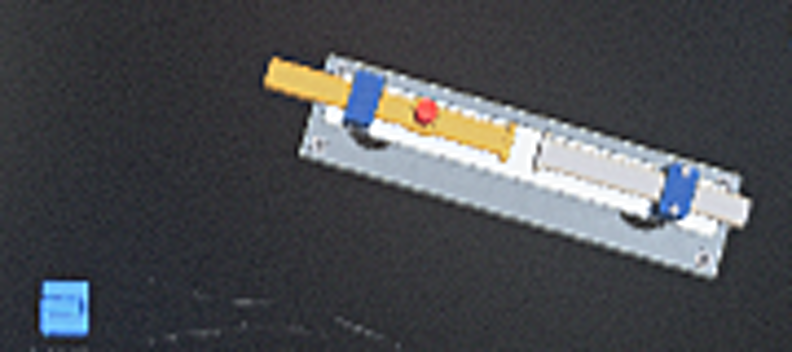

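View pics/cside.png

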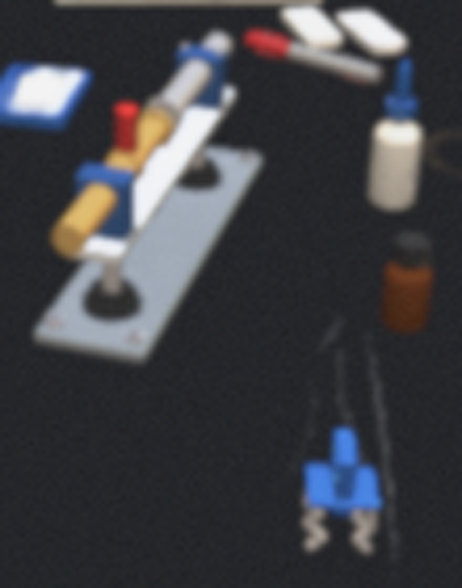

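Run:
```python
from h import *
import pickle
s,D=pickle.load(open("d0.pkl","rb"))
T,S=D["top"],D["side"]
def c(u,v):return 190+u/4.4,165+v/4.4
def cs(u,v):return 220+u/4.2,135+v/4.2
print("knob top",cross([ray(T,*c(426,108)),ray(S,*cs(126,107))]))
print("clip tab top",cross([ray(T,*c(65,303)),ray(S,*cs(344,432))]))
print("clip plate",onz(T,204.3,235,.04))
b1=onz(T,272.2,187.2,.114);b2=onz(T,343.8,208.2,.114);print("blocks",b1,b2,np.linalg.norm(b1-b2))
d=(b1-b2)/np.linalg.norm(b1-b2);print("yaw deg",np.degrees(np.arctan2(-d[0],d[1])),"coupling",b2+d*93)
print("coupl",b2+d*.093,b1-d*.118)
for n,u in(("brassface",c(511,140)),("steelface",c(537,150))):
    p=onz(T,*u,.105);print(n,(p-b2)@d-.093)
```

```text
knob top (array([ 0.61033376, -0.01869041,  0.13607178]), [np.float64(0.0004465309868032079), np.float64(0.0004465309868033175)])
clip tab top (array([0.49512159, 0.2192749 , 0.06248892]), [np.float64(0.0004908141488294208), np.float64(0.0004908141488294339)])
clip plate [0.49304579 0.22273587 0.04      ]
blocks [0.62125232 0.02081173 0.114     ] [ 0.556286   -0.17961626  0.114     ] 0.21069409372243258
yaw deg -17.959478512272092 coupling [29.23230573 88.28894252  0.114     ]
coupl [ 0.58496202 -0.0911477   0.114     ] [ 0.58486769 -0.0914387   0.114     ]
brassface 0.017068358469185765
steelface -0.0008516226430750617
```

```bash
python3 -m handwheel '{"steps":[{"travel":[0,0,0],"twist":9.73},{"travel":[0,0,0],"twist":9.73},{"travel":[0,0,0],"twist":9.73},{"travel":[0,0,0],"twist":9.73},{"travel":[0,0,0],"twist":9.73},{"travel":[0,0,0],"twist":9.73},{"travel":[0,0,0],"twist":9.73},{"travel":[-41,41,0],"twist":0},{"travel":[-41,41,0],"twist":0},{"travel":[-41,41,0],"twist":0},{"travel":[-41,41,0],"twist":0},{"travel":[-41,41,0],"twist":0},{"travel":[-41,41,0],"twist":0},{"travel":[-43,43,0],"twist":0},{"travel":[0,0,0],"twist":0},{"travel":[0,0,0],"twist":0}]}' 0.3
cat >> h.py <<'E'
from scipy.spatial.transform import Rotation as Ro
def wsnap(name):
    import pickle
    s=manip.read_state();c=manip.read_camera("wrist");pickle.dump((s,c),open(name+".pkl","wb"));cv2.imwrite("pics/"+name+".png",cv2.resize(c["frame"][:,:,::-1],(800,600),interpolation=cv2.INTER_CUBIC));return s,c
def wray(s,c,u,v):
    f=192/np.tan(np.radians(c["fovy"])/2);a=np.array([u-c["cx"],v-c["cy"]]);r=np.hypot(*a)+1e-9
    d=np.array([*(a/r*np.sin(r/f)),np.cos(r/f)]);T=np.array(c["tool_from_camera"]);R=Ro.from_euler("xyz",s["tcp_rot"]).as_matrix()
    return R@T[:3,3]+s["tcp_pos"],R@T[:3,:3]@d
def wonz(s,c,u,v,z):
    o,d=wray(s,c,u,v);return o+d*(z-o[2])/d[2]
E
python3 -c "
from h import *
s,c=wsnap('w1');print(s['time_s'],s['tcp_pos'],s['tcp_rot'],s['width'],s['qpos'])"
```

```text
time_s: 2.15
tcp_pos: [0.4936, 0.2216, 0.205]
tcp_rot: [-3.14, -0.0, 1.57]
force: [0.4, 0.1, -0.0]
width: 0.0659
grip_force: 0.0
2.15 [0.49362949 0.22156831 0.20501788] [-3.14028842e+00 -3.81488399e-04  1.57048109e+00] 0.06585709592807823 [3.16602466e-01 6.82241182e-02 1.39193958e+00 7.73765884e-04
 1.68254932e+00 3.17003317e-01]
```

View pics/w1.png

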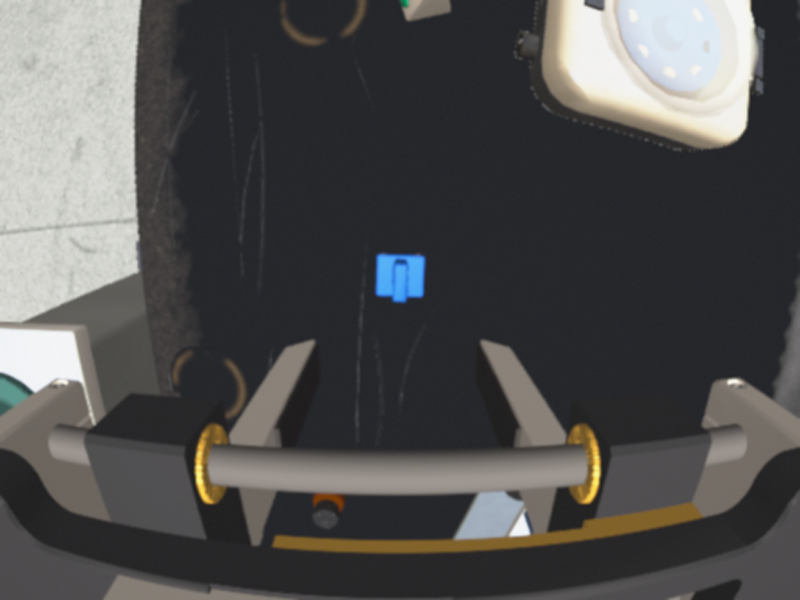

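```bash
python3 -m handwheel '{"steps":[{"travel":[-47,17,-3],"twist":0},{"travel":[-47,17,-3],"twist":0},{"travel":[-47,17,-3],"twist":0},{"travel":[-47,18,-3],"twist":0},{"travel":[-47,18,-3],"twist":9},{"travel":[-44,28,-3],"twist":9},{"travel":[0,0,0],"twist":0},{"travel":[0,0,0],"twist":0}]}' 0.3
cat > clipm.py <<'E'
from h import *
import pickle,sys
s,c=pickle.load(open(sys.argv[1],"rb"));x0,y0,x1,y1=map(int,sys.argv[2:6])
h=cv2.cvtColor(c["frame"],cv2.COLOR_RGB2HSV)[y0:y1,x0:x1];m=cv2.inRange(h,(98,120,60),(125,255,255))
p=np.argwhere(m)[:,::-1]+[x0,y0];print(p.min(0),p.max(0),len(p))
z=float(sys.argv[6]);w=np.array([wonz(s,c,*q,z)[:2] for q in p])
r=cv2.minAreaRect((w*1000).astype(np.float32));print("rect mm",np.round(r[0],1),np.round(r[1],1),round(r[2],1))
g=c["frame"][y0:y1,x0:x1,::-1];cv2.imwrite("pics/crop.png",cv2.resize(g,None,fx=8,fy=8,interpolation=cv2.INTER_CUBIC))
E
python3 clipm.py w1.pkl 225 150 290 205 .0365
python3 -c "
from h import *
s,c=wsnap('w2');print(s['time_s'],s['tcp_pos'],s['tcp_rot'],s['width'],s['qpos'])"
```

```text
time_s: 3.2
tcp_pos: [0.6015, -0.0594, 0.2234]
tcp_rot: [-3.141, -0.001, 1.26]
force: [-0.2, 0.7, 0.8]
width: 0.0656
grip_force: 0.0
[239 162] [272 194] 962
rect mm [494.6 222.8] [39.4 38.6] 87.0
3.2 [ 0.60152218 -0.05944831  0.2234291 ] [-3.14087735e+00 -8.42987909e-04  1.25983279e+00] 0.06556901347800295 [-1.92822581e-01  2.07389533e-01  1.19973313e+00  9.33997058e-04
  1.73508087e+00  1.18293129e-01]
```

View pics/w2.png

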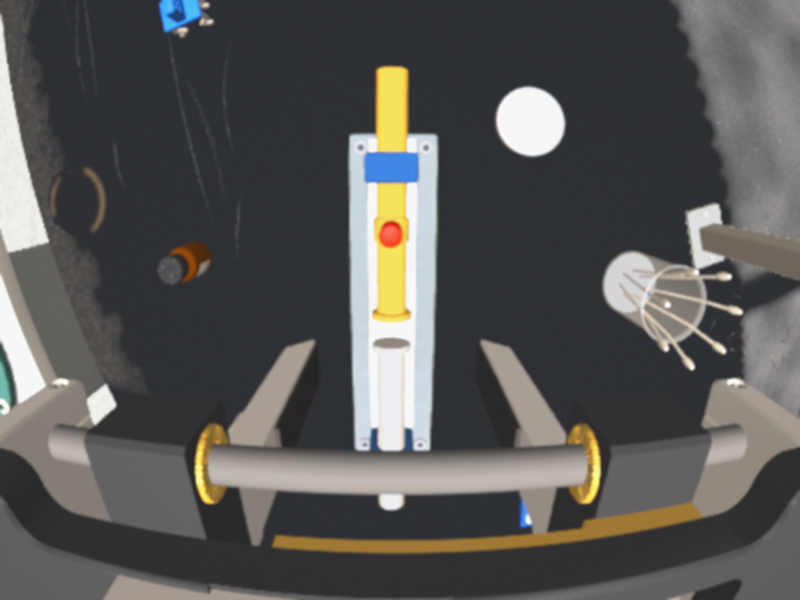

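View pics/crop.png

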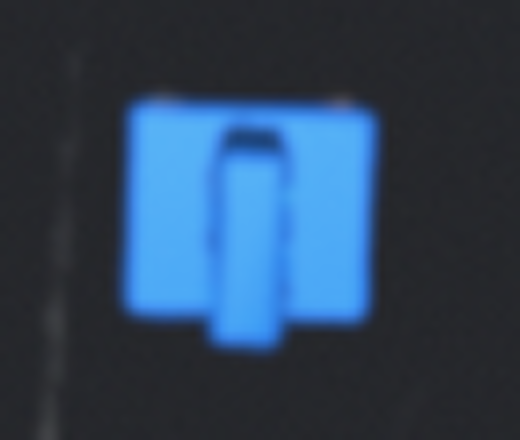

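Run:
```python
from h import *
import pickle
s,c=pickle.load(open("w1.pkl","rb"))
q=np.array([[130,103],[376,108],[370,322],[126,318]])/8+[225,150]-.44
w=np.array([wonz(s,c,*a,.0365)[:2] for a in q]);print("plate",w.round(4).tolist(),w.mean(0))
y=(w[0]-w[3]+w[1]-w[2]);print("yaw",np.degrees(np.arctan2(-y[0],y[1])), np.linalg.norm(w[0]-w[1]),np.linalg.norm(w[0]-w[3]))
t=np.array([[222,150],[284,150],[276,345],[212,345]])/8+[225,150]-.44
w=np.array([wonz(s,c,*a,.0615)[:2] for a in t]);print("tab",w.round(4).tolist(),w.mean(0))
D=pickle.load(open("d0.pkl","rb"))[1]
m=wray(s,c,*t.mean(0));print("tab h",cross([m,ray(D["side"],220+344/4.2,135+432/4.2)]))
s,c=pickle.load(open("w2.pkl","rb"));f=c["frame"];h=cv2.cvtColor(f,cv2.COLOR_RGB2HSV)
k=cv2.inRange(h,(0,150,90),(9,255,255));k[:130]=0;k[175:]=0;k[:,:235]=0;k[:,265:]=0
p=np.argwhere(k)[:,::-1];print("red",p.min(0),p.max(0),p.mean(0),"knob top",wonz(s,c,*p.mean(0),.14))
print("knob cross",cross([wray(s,c,*p.mean(0)),ray(D["side"],220+126/4.2,135+107/4.2)]),cross([wray(s,c,*p.mean(0)),ray(D["top"],190+426/4.4,165+108/4.4)]))
# tube edges -> axis at z=.1
b=cv2.inRange(h,(15,90,90),(33,255,255));P=[]
for v in list(range(50,82,3))+list(range(162,195,3)):
    u=np.where(b[v,230:270])[0]+230;P.append([(wonz(s,c,u[0]-.5,v,.1)+wonz(s,c,u[-1]+.5,v,.1))[:2]/2])
g=f[215:,:].astype(int)
P=np.array(P).reshape(-1,2);vx,vy,x,y0=cv2.fitLine((P*1000).astype(np.float32),cv2.DIST_HUBER,0,.01,.01).ravel()
sg=np.sign(vy);d=np.array([vx,vy])*sg;print("axis",x,y0,"yaw",np.degrees(np.arctan2(-d[0],d[1])))
print("at y=-91:",x+d[0]/d[1]*(-91-y0))
col=cv2.cvtColor(f,cv2.COLOR_RGB2GRAY)[195:232,251];print(col.tolist())
print(f[195:232:1,251].tolist())
```

```text
plate [[0.4772, 0.2415], [0.5135, 0.2408], [0.513, 0.2082], [0.4763, 0.2088]] [0.49500839 0.22481382]
yaw -1.2294495266232823 0.03627644144713492 0.032688375012097606
tab [[0.491, 0.2388], [0.4995, 0.2389], [0.4985, 0.2112], [0.4895, 0.2112]] [0.49460377 0.22501791]
tab h (array([0.49521701, 0.22630552, 0.06745923]), [np.float64(0.0006484733276971591), np.float64(0.0006484733276970856)])
red [243 142] [256 157] [249.64367816 149.55172414] knob top [ 0.61056008 -0.01553908  0.14      ]
knob cross (array([ 0.61015134, -0.01582591,  0.13727115]), [np.float64(0.00027414493453951563), np.float64(0.00027414493453959207)]) (array([ 0.61055218, -0.0173015 ,  0.1363828 ]), [np.float64(0.0013984348466266937), np.float64(0.0013984348466266666)])
axis 618.3037 8.669791 yaw -18.103817
at y=-91: 585.71924
[218, 218, 218, 218, 217, 214, 198, 193, 211, 215, 223, 240, 247, 247, 247, 247, 247, 247, 247, 247, 231, 167, 138, 137, 137, 138, 140, 160, 209, 233, 238, 239, 239, 239, 239, 239, 239]
[[246, 227, 96], [246, 227, 96], [246, 227, 95], [246, 227, 96], [245, 226, 96], [244, 222, 92], [237, 201, 81], [234, 195, 77], [243, 218, 88], [245, 224, 94], [246, 230, 125], [246, 242, 211], [247, 247, 246], [247, 247, 247], [247, 247, 247], [247, 247, 247], [247, 247, 247], [247, 247, 247], [247, 247, 247], [246, 247, 247], [230, 231, 236], [171, 165, 163], [146, 136, 127], [145, 135, 125], [146, 135, 126], [147, 136, 126], [149, 138, 128], [167, 158, 150], [213, 207, 207], [233, 232, 235], [238, 238, 242], [239, 239, 243], [239, 239, 243], [239, 239, 243], [239, 239, 243], [239, 239, 243], [239, 239, 243]]
```

```bash
python3 -m handwheel '{"steps":[{"travel":[44.5,-5,0],"twist":0.3},{"travel":[0,0,30],"twist":0},{"travel":[0,0,30],"twist":0},{"travel":[0,0,30],"twist":0},{"travel":[0,0,15],"twist":0},{"travel":[0,0,0],"twist":0},{"travel":[0,0,0],"twist":0}]}' 0.3
python3 -m handwheel '{"steps":[{"travel":[0,0,0],"twist":0},{"travel":[0,0,0],"twist":0},{"travel":[0,0,0],"twist":0},{"travel":[0,0,0],"twist":0},{"travel":[0,0,0],"twist":0},{"travel":[0,0,0],"twist":0}]}' 1 12
python3 - <<'E'
from h import *
import pickle
s,c=pickle.load(open("w2.pkl","rb"))
a=wonz(s,c,250,222.3,.114);b=wonz(s,c,250,205.3,.114);print(a,b,np.linalg.norm(a-b))
print(a[:2]-np.array([.6106,-.0155]),np.linalg.norm(a[:2]-np.array([.6106,-.0155])))
print(manip.read_state()['tcp_pos'],manip.read_state()['tcp_rot'])
E
```

```text
time_s: 4.12
tcp_pos: [0.6117, -0.0171, 0.1202]
tcp_rot: [3.139, -0.001, 1.252]
force: [0.7, -0.1, 0.1]
width: 0.0656
grip_force: 0.0
time_s: 4.88
tcp_pos: [0.6107, -0.0174, 0.1184]
tcp_rot: [-3.141, -0.0, 1.252]
force: [-0.7, 0.7, -0.3]
width: 0.0139
grip_force: 12.0
[ 0.5865155 -0.0894393  0.114    ] [ 0.59219499 -0.07198955  0.114     ] 0.01835076049604539
[-0.0240845 -0.0739393] 0.07776299304926233
[ 0.61072428 -0.01743785  0.11842091] [-3.14125047e+00 -2.86681448e-05  1.25163361e+00]
```

```bash
python3 -m handwheel '{"steps":[{"travel":[-2.5,0,0],"twist":0},{"travel":[-2.5,0,0],"twist":0},{"travel":[-2.5,0,0],"twist":0},{"travel":[-2.5,0,0],"twist":0},{"travel":[-2.5,0,0],"twist":0},{"travel":[-1.5,0,0],"twist":0}]}'
python3 -m handwheel '{"steps":[{"travel":[-1,0,0],"twist":0},{"travel":[-1,0,0],"twist":0},{"travel":[-1,0,0],"twist":0},{"travel":[-1,0,0],"twist":0},{"travel":[0,0,0],"twist":0}]}'
```

```text
time_s: 5.62
tcp_pos: [0.6063, -0.0309, 0.1184]
tcp_rot: [-3.141, -0.0, 1.251]
force: [0.9, 4.3, -0.8]
width: 0.0139
grip_force: 12.0
time_s: 6.25
tcp_pos: [0.6051, -0.0345, 0.1184]
tcp_rot: [-3.141, -0.0, 1.252]
force: [2.4, 3.8, 0.7]
width: 0.0138
grip_force: 12.0
```

```bash
python3 -m handwheel '{"steps":[{"travel":[-1,0,0],"twist":0},{"travel":[-1,0,0],"twist":0},{"travel":[0,0,0],"twist":0}]}'
python3 -m handwheel '{"steps":[{"travel":[-1,0,0],"twist":0},{"travel":[-1,0,0],"twist":0},{"travel":[0,0,0],"twist":0}]}'
```

```text
time_s: 6.62
tcp_pos: [0.6051, -0.0345, 0.1185]
tcp_rot: [3.141, -0.004, 1.253]
force: [2.9, 7.4, -2.6]
width: 0.0133
grip_force: 12.0
time_s: 7.0
tcp_pos: [0.6051, -0.0346, 0.1185]
tcp_rot: [3.141, -0.007, 1.254]
force: [4.2, 11.5, -1.0]
width: 0.0138
grip_force: 12.0
```

```bash
python3 -m handwheel '{"steps":[{"travel":[3.5,0,0],"twist":0},{"travel":[0,0,0],"twist":0}]}'
python3 -m handwheel '{"steps":[{"travel":[0,0,0],"twist":0},{"travel":[0,0,0],"twist":0},{"travel":[0,0,-10],"twist":0},{"travel":[0,0,-45],"twist":0},{"travel":[-30,0,-45],"twist":0},{"travel":[-24,0,0],"twist":0},{"travel":[0,0,0],"twist":0},{"travel":[0,0,0],"twist":0}]}' 0.4
python3 -c "
from h import *
s,c=wsnap('w3');print(s['time_s'],s['tcp_pos'],s['tcp_rot'],s['width'],s['force'])"
```

```text
time_s: 7.25
tcp_pos: [0.6051, -0.0345, 0.1184]
tcp_rot: [-3.142, -0.001, 1.252]
force: [0.8, 4.8, -0.4]
width: 0.0136
grip_force: 12.0
time_s: 8.25
tcp_pos: [0.5879, -0.0859, 0.2179]
tcp_rot: [-3.14, -0.0, 1.252]
force: [0.7, -0.8, -0.7]
width: 0.0562
grip_force: 0.0
8.25 [ 0.58787047 -0.08587426  0.21790686] [-3.14035308e+00 -3.49833914e-04  1.25154077e+00] 0.05623720089485945 [ 0.70242609 -0.80810867 -0.71938502]
```

View pics/w3.png

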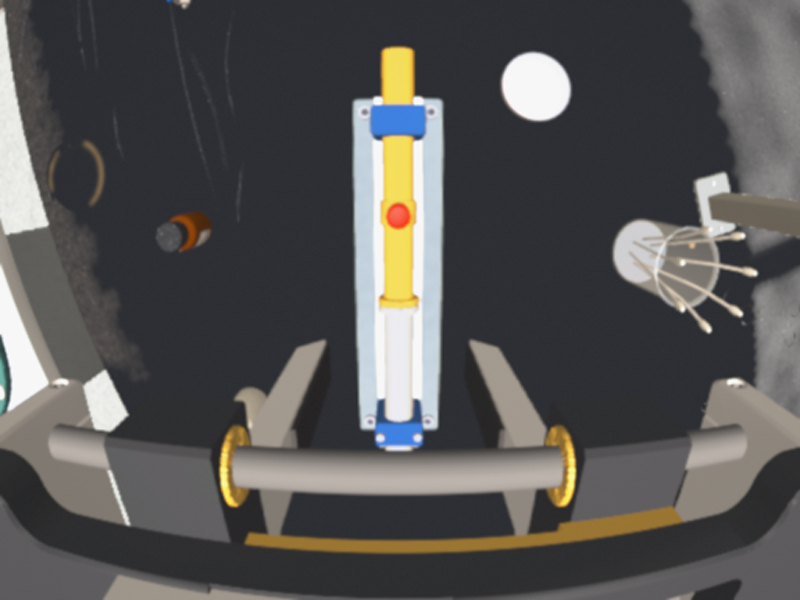

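Run:
```python
from h import *
import pickle
s,c=pickle.load(open("w3.pkl","rb"));s2,c2=pickle.load(open("w2.pkl","rb"));f=c["frame"];h=cv2.cvtColor(f,cv2.COLOR_RGB2HSV)
k=cv2.inRange(h,(0,150,90),(9,255,255));k[:125]=0;k[150:]=0;k[:,:240]=0;k[:,270:]=0
p=np.argwhere(k)[:,::-1].mean(0);print("knob",p,wonz(s,c,*p,.14))
b=cv2.inRange(h,(15,90,90),(33,255,255));P=[]
for v in list(range(40,60,2))+list(range(150,186,2)):
    u=np.where(b[v,235:275])[0]+235;P.append((wonz(s,c,u[0]-.5,v,.1)+wonz(s,c,u[-1]+.5,v,.1))[:2]/2)
P=np.array(P);vx,vy,x,y0=cv2.fitLine((P*1000).astype(np.float32),cv2.DIST_HUBER,0,.01,.01).ravel()
d=np.array([vx,vy])*np.sign(vy);print("yaw",np.degrees(np.arctan2(-d[0],d[1])),"x at y=-89.5",x+d[0]/d[1]*(-89.5-y0))
for v in range(185,206):print(v,f[v,254].tolist(),f[v,262].tolist(),np.where((f[v,230:280].astype(int).sum(1)>0)&b[v,230:280].astype(bool))[0][[0,-1]]+230 if b[v,230:280].any() else "")
for v in (192,194,195,196,197,198):print(v,wonz(s,c,254.7,v,.114))
```

```text
knob [254.46745562 137.98224852] [ 0.60459527 -0.03327201  0.14      ]
yaw -18.262476 x at y=-89.5 586.07605
185 [245, 223, 92] [243, 214, 74] [246 263]
186 [245, 223, 93] [243, 214, 75] [246 263]
187 [245, 223, 93] [243, 214, 73] [246 263]
188 [245, 223, 94] [243, 214, 72] [245 264]
189 [245, 223, 93] [243, 211, 70] [244 265]
190 [244, 220, 91] [237, 197, 67] [243 266]
191 [239, 206, 83] [224, 177, 64] [243 267]
192 [231, 191, 75] [231, 191, 73] [243 267]
193 [239, 205, 82] [243, 218, 86] [243 267]
194 [244, 220, 90] [245, 224, 88] [243 266]
195 [245, 223, 93] [244, 222, 93] [243 266]
196 [244, 223, 118] [240, 217, 134] [246 263]
197 [240, 225, 182] [233, 223, 206] 
198 [236, 231, 230] [236, 234, 235] 
199 [236, 236, 240] [237, 237, 238] 
200 [237, 237, 241] [237, 237, 236] 
201 [238, 238, 242] [235, 234, 230] 
202 [238, 238, 242] [232, 228, 220] 
203 [236, 237, 241] [230, 225, 217] 
204 [235, 236, 241] [230, 225, 216] 
205 [235, 236, 241] [230, 225, 216] 
192 [ 0.58767518 -0.08529156  0.114     ]
194 [ 0.58704003 -0.08721899  0.114     ]
195 [ 0.58672161 -0.08818529  0.114     ]
196 [ 0.58640261 -0.08915337  0.114     ]
197 [ 0.58608302 -0.09012324  0.114     ]
198 [ 0.58576284 -0.09109492  0.114     ]
```

```bash
python3 -m handwheel '{"steps":[{"travel":[0,0,0],"twist":-8.55},{"travel":[0,0,0],"twist":-8.55},{"travel":[51.5,-16.6,0],"twist":0},{"travel":[51.5,-16.6,0],"twist":0},{"travel":[51.5,-16.6,0],"twist":0},{"travel":[51.5,-16.6,0],"twist":0},{"travel":[51.5,-16.6,0],"twist":0},{"travel":[51.3,-16.6,0],"twist":0},{"travel":[0,0,40],"twist":0},{"travel":[0,0,40],"twist":0},{"travel":[0,0,20],"twist":0},{"travel":[0,0,0],"twist":0},{"travel":[0,0,0],"twist":0},{"travel":[0,0,0],"twist":0}]}' 0.4
python3 -c "
from h import *
s,c=wsnap('w4');print(s['tcp_pos'],s['tcp_rot'],s['width'],s['force'])"
```

```text
time_s: 10.05
tcp_pos: [0.4958, 0.225, 0.1201]
tcp_rot: [3.139, -0.001, 1.55]
force: [0.0, -0.1, 0.6]
width: 0.0566
grip_force: 0.0
[0.49578554 0.22495993 0.1201017 ] [ 3.13891013e+00 -1.07457104e-03  1.55028394e+00] 0.05661326554663129 [ 0.02693891 -0.13893331  0.56212498]
```

View pics/w4.png

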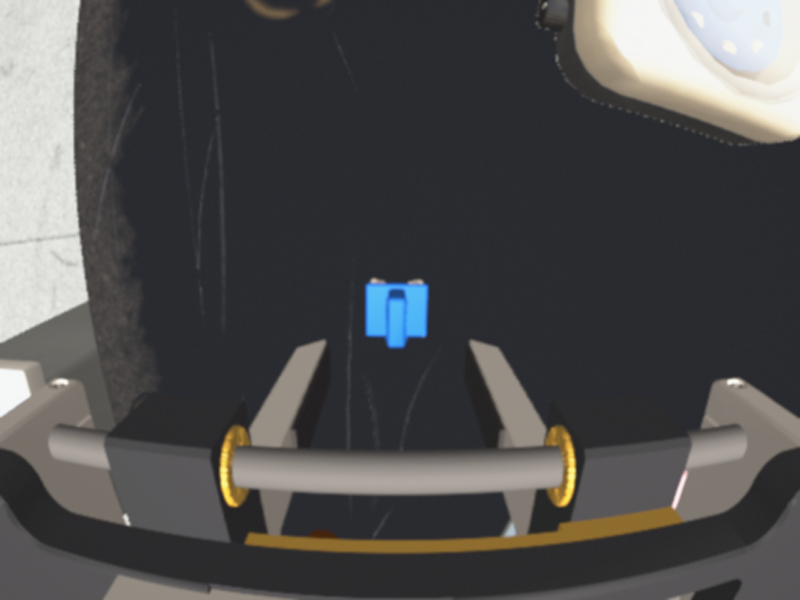

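Run:
```python
from h import *
import pickle
s,c=pickle.load(open("w4.pkl","rb"));s1,c1=pickle.load(open("w1.pkl","rb"))
g=np.array([[388,298],[405,298],[405,347],[388,347]])/1.5625-.3
w=np.array([wonz(s,c,*a,.0615)[:2] for a in g]);print(w.round(4).tolist(),w.mean(0))
h=cv2.cvtColor(c["frame"],cv2.COLOR_RGB2HSV)[170:235,225:285];m=cv2.inRange(h,(98,120,60),(125,255,255));p=np.argwhere(m)[:,::-1]+[225,170];print(p.min(0),p.max(0))
q=np.array([[366,284],[428,284],[428,336],[366,336]])/1.5625-.3
w=np.array([wonz(s,c,*a,.0365)[:2] for a in q]);print(w.round(4).tolist(),w.mean(0))
b1=np.array([(276+212)/2,346])/8+[225,150]-.44;b4=np.array([396.5,347])/1.5625-.3
print("tab near edge",cross([wray(s,c,*b4),wray(s1,c1,*b1)]))
```

```text
[[0.4907, 0.239], [0.4996, 0.2388], [0.4992, 0.2113], [0.49, 0.2115]] [0.49485367 0.2251559 ]
[233 180] [274 223]
[[0.4776, 0.2412], [0.5134, 0.2405], [0.5133, 0.2088], [0.4764, 0.2095]] [0.49516485 0.22500595]
tab near edge (array([0.49427384, 0.20989226, 0.05721962]), [np.float64(0.00026748051617992184), np.float64(0.00026748051617991723)])
```

```bash
python3 -m handwheel '{"steps":[{"travel":[0,-0.8,30],"twist":0},{"travel":[0,0,30],"twist":0},{"travel":[0,0,14],"twist":0},{"travel":[0,0,6],"twist":0},{"travel":[0,0,0],"twist":0},{"travel":[0,0,0],"twist":0},{"travel":[0,0,0],"twist":0}]}' 0.4
python3 -m handwheel '{"steps":[{"travel":[0,0,0],"twist":0},{"travel":[0,0,0],"twist":0},{"travel":[0,0,0],"twist":0},{"travel":[0,0,0],"twist":0},{"travel":[0,0,0],"twist":0},{"travel":[0,0,0],"twist":0}]}' 1 45
```

```text
time_s: 10.98
tcp_pos: [0.4948, 0.2247, 0.0395]
tcp_rot: [3.14, -0.001, 1.55]
force: [-0.5, -0.7, 0.1]
width: 0.0562
grip_force: 0.0
time_s: 11.72
tcp_pos: [0.4941, 0.2245, 0.0384]
tcp_rot: [-3.141, -0.0, 1.55]
force: [0.2, 0.2, -0.7]
width: 0.0095
grip_force: 45.0
```

```bash
python3 -m handwheel '{"steps":[{"travel":[0,0,-20],"twist":0},{"travel":[0,0,-40],"twist":0},{"travel":[0,0,-60],"twist":0},{"travel":[0,0,-62],"twist":0},{"travel":[-39,12.4,0],"twist":0},{"travel":[-39,12.4,0],"twist":0},{"travel":[-39,12.4,0],"twist":0},{"travel":[-39,12.4,0],"twist":0},{"travel":[-39,12.4,0],"twist":0},{"travel":[-39,12.4,0],"twist":0},{"travel":[-39,12.4,0],"twist":0},{"travel":[-39.5,12.3,0],"twist":0},{"travel":[0,0,0],"twist":8.5},{"travel":[0,0,0],"twist":8.5},{"travel":[0,0,0],"twist":0},{"travel":[0,0,0],"twist":0},{"travel":[0,0,0],"twist":0}]}'
python3 -c "
from h import *
s,c=wsnap('w5');print(s['time_s'],s['tcp_pos'],s['tcp_rot'],s['width'],s['force'])
cv2.imwrite('pics/w5c.png',cv2.resize(c['frame'][110:260,160:350,::-1],None,fx=4,fy=4,interpolation=cv2.INTER_CUBIC))"
```

```text
time_s: 13.85
tcp_pos: [0.5867, -0.0898, 0.2204]
tcp_rot: [-3.142, -0.0, 1.255]
force: [0.6, 0.5, -0.2]
width: 0.0094
grip_force: 45.0
13.85 [ 0.58668436 -0.08977624  0.22042051] [-3.14154330e+00 -6.14380654e-05  1.25484263e+00] 0.009394978107387975 [ 0.60391297  0.52727276 -0.20427259]
```

View pics/w5c.png

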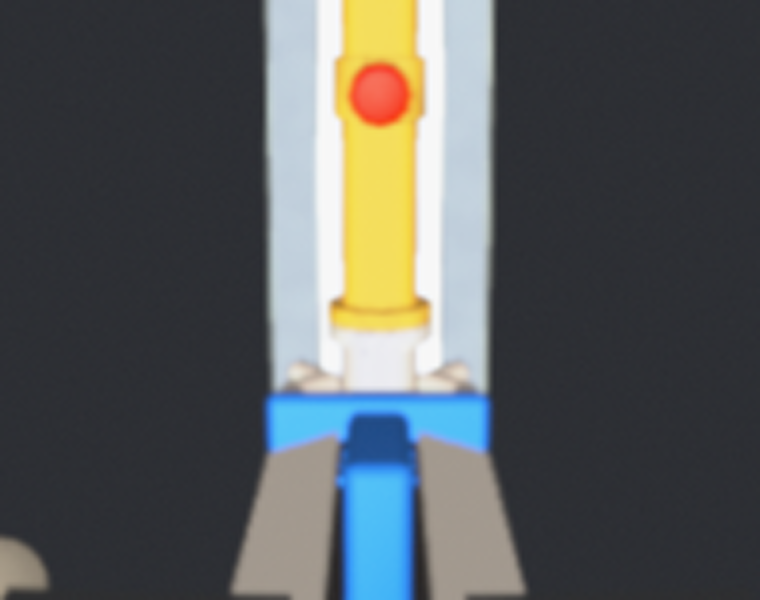

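```bash
python3 -m handwheel '{"steps":[{"travel":[0,0,20],"twist":0},{"travel":[0,0,25],"twist":0},{"travel":[0,0,15],"twist":0},{"travel":[0,0,5],"twist":0},{"travel":[0,0,0],"twist":0},{"travel":[0,0,0],"twist":0},{"travel":[0,0,0],"twist":0}]}'
python3 - <<'E'
from h import *
import pickle
s,c=pickle.load(open("w5.pkl","rb"))
d=np.array([.3123,.95]);x=np.array([.95,-.3123])
for u,v,z,n in((378,396,.2185,'edge'),(267,396,.2185,'L'),(490,396,.2185,'R'),(380,94,.14,'knob'),(380,330,.114,'joint')):
    p=wonz(s,c,160+u/4-.4,110+v/4-.4,z)[:2];print(n,p,((p-s['tcp_pos'][:2])@d*1000).round(2),((p-s['tcp_pos'][:2])@x*1000).round(2))
t=manip.read_state();print(t['tcp_pos'],t['force'])
E
```

```text
time_s: 14.78
tcp_pos: [0.5872, -0.0901, 0.1565]
tcp_rot: [3.14, -0.0, 1.253]
force: [0.6, -0.4, -0.9]
width: 0.0097
grip_force: 45.0
edge [ 0.59091508 -0.07416928] 16.15 -0.85
L [ 0.57408693 -0.06871028] 16.08 -18.55
R [ 0.60787514 -0.07973977] 16.15 17.0
knob [ 0.60469602 -0.03332436] 59.25 -0.52
joint [ 0.58627334 -0.0899495 ] -0.29 -0.34
[ 0.58722617 -0.0900887   0.15650505] [ 0.59128686 -0.38949968 -0.86721694]
```

```bash
python3 -m handwheel '{"steps":[{"travel":[0,0,2],"twist":0},{"travel":[0,0,2],"twist":0},{"travel":[0,0,2],"twist":0},{"travel":[0,0,2],"twist":0},{"travel":[0,0,1],"twist":0},{"travel":[0,0,1],"twist":0},{"travel":[0,0,1],"twist":0},{"travel":[0,0,1],"twist":0},{"travel":[0,0,0],"twist":0},{"travel":[0,0,0],"twist":0}]}'
python3 -m handwheel '{"steps":[{"travel":[0,0,1],"twist":0},{"travel":[0,0,1],"twist":0},{"travel":[0,0,1],"twist":0},{"travel":[0,0,1],"twist":0},{"travel":[0,0,0],"twist":0},{"travel":[0,0,0],"twist":0}]}'
python3 -m handwheel '{"steps":[{"travel":[0,0,1],"twist":0},{"travel":[0,0,1],"twist":0},{"travel":[0,0,1],"twist":0},{"travel":[0,0,1],"twist":0},{"travel":[0,0,0],"twist":0},{"travel":[0,0,0],"twist":0}]}'
```

```text
time_s: 16.02
tcp_pos: [0.5867, -0.0899, 0.1435]
tcp_rot: [3.142, -0.0, 1.253]
force: [-0.2, -0.9, -0.5]
width: 0.0097
grip_force: 45.0
time_s: 16.77
tcp_pos: [0.5867, -0.09, 0.1395]
tcp_rot: [3.142, -0.0, 1.253]
force: [-0.4, -0.4, -0.8]
width: 0.0096
grip_force: 45.0
time_s: 17.52
tcp_pos: [0.5869, -0.09, 0.1357]
tcp_rot: [3.141, -0.0, 1.253]
force: [0.4, -0.0, 1.3]
width: 0.0095
grip_force: 45.0
```

```bash
R='' ; python3 -m handwheel '{"steps":[{"travel":[0,0,1],"twist":0},{"travel":[0,0,1],"twist":0},{"travel":[0,0,1],"twist":0},{"travel":[0,0,1],"twist":0},{"travel":[0,0,0],"twist":0},{"travel":[0,0,0],"twist":0}]}'
python3 -m handwheel '{"steps":[{"travel":[0,0,1],"twist":0},{"travel":[0,0,1],"twist":0},{"travel":[0,0,1],"twist":0},{"travel":[0,0,1],"twist":0},{"travel":[0,0,0],"twist":0},{"travel":[0,0,0],"twist":0}]}'
```

```text
time_s: 18.27
tcp_pos: [0.5869, -0.09, 0.1316]
tcp_rot: [3.141, -0.0, 1.253]
force: [0.1, -0.8, 3.4]
width: 0.0098
grip_force: 45.0
time_s: 19.02
tcp_pos: [0.5869, -0.09, 0.128]
tcp_rot: [3.141, -0.0, 1.253]
force: [0.1, 0.2, 6.1]
width: 0.0099
grip_force: 45.0
```

```bash
python3 -m handwheel '{"steps":[{"travel":[0,0,1],"twist":0},{"travel":[0,0,1],"twist":0},{"travel":[0,0,1],"twist":0},{"travel":[0,0,1],"twist":0},{"travel":[0,0,0],"twist":0},{"travel":[0,0,0],"twist":0}]}'
python3 -m handwheel '{"steps":[{"travel":[0,0,1],"twist":0},{"travel":[0,0,1],"twist":0},{"travel":[0,0,0],"twist":0},{"travel":[0,0,0],"twist":0}]}'
```

```text
time_s: 19.77
tcp_pos: [0.587, -0.09, 0.1247]
tcp_rot: [3.14, -0.0, 1.253]
force: [-1.0, 0.1, 7.6]
width: 0.0097
grip_force: 45.0
time_s: 20.27
tcp_pos: [0.5871, -0.0901, 0.123]
tcp_rot: [3.14, -0.0, 1.253]
force: [-1.0, -0.1, 9.1]
width: 0.0097
grip_force: 45.0
```

```bash
python3 -m handwheel '{"steps":[{"travel":[0,0,1],"twist":0},{"travel":[0,0,1],"twist":0},{"travel":[0,0,0],"twist":0},{"travel":[0,0,0],"twist":0}]}'
python3 -m handwheel '{"steps":[{"travel":[0,0,1],"twist":0},{"travel":[0,0,1],"twist":0},{"travel":[0,0,0],"twist":0},{"travel":[0,0,0],"twist":0}]}'
```

```text
time_s: 20.78
tcp_pos: [0.5871, -0.09, 0.1213]
tcp_rot: [3.14, -0.0, 1.253]
force: [-1.5, 0.3, 9.8]
width: 0.0098
grip_force: 45.0
time_s: 21.28
tcp_pos: [0.5872, -0.0901, 0.1195]
tcp_rot: [3.139, -0.0, 1.253]
force: [-1.2, 0.3, 10.2]
width: 0.0093
grip_force: 45.0
```

Run:
```python
from h import *
s,c=wsnap('w6');print(s['tcp_pos'],s['tcp_rot'],s['force'],s['torque'])
g=c['frame'];h=cv2.cvtColor(g,cv2.COLOR_RGB2HSV)
k=cv2.inRange(h,(0,150,90),(9,255,255));k[:100]=0;k[170:]=0;k[:,:230]=0;k[:,280:]=0
p=np.argwhere(k)[:,::-1];m=p.mean(0);print(m,p.min(0),p.max(0))
# knob height from known horizontal position
o,d=wray(s,c,*m);K=np.array([.6047,-.0333]);t=((K-o[:2])@d[:2])/(d[:2]@d[:2]);print("knob top z est",o+d*t)
cv2.imwrite('pics/w6c.png',cv2.resize(c['frame'][110:260,160:350,::-1],None,fx=4,fy=4,interpolation=cv2.INTER_CUBIC))
```

```text
[ 0.58717945 -0.0900508   0.11954166] [ 3.13936802e+00 -2.36487647e-04  1.25342391e+00] [-1.21849005  0.2734252  10.19534854] [0.010039   0.38398071 0.04617797]
[253.58221024 140.90296496] [243 130] [264 152]
knob top z est [ 0.60460886 -0.03327064  0.12250469]
```

```bash
python3 -m handwheel '{"steps":[{"travel":[0,-0.3,1],"twist":0},{"travel":[0,-0.3,1],"twist":0},{"travel":[0,0,0],"twist":0},{"travel":[0,0,0],"twist":0}]}'
python3 -m handwheel '{"steps":[{"travel":[0,0,1],"twist":0},{"travel":[0,0,1],"twist":0},{"travel":[0,0,0],"twist":0},{"travel":[0,0,0],"twist":0}]}'
```

```text
time_s: 21.82
tcp_pos: [0.587, -0.09, 0.1179]
tcp_rot: [3.138, -0.0, 1.253]
force: [-0.8, 0.6, 10.5]
width: 0.0094
grip_force: 45.0
time_s: 22.32
tcp_pos: [0.587, -0.0899, 0.1158]
tcp_rot: [3.138, -0.0, 1.253]
force: [-0.4, 0.3, 9.0]
width: 0.0098
grip_force: 45.0
```

```bash
python3 -m handwheel '{"steps":[{"travel":[0,0,1],"twist":0},{"travel":[0,0,1],"twist":0},{"travel":[0,0,0],"twist":0},{"travel":[0,0,0],"twist":0}]}'
python3 - <<'E'
from h import *
s,c=wsnap('w7');print(s['tcp_pos'],s['force'])
h=cv2.cvtColor(c['frame'],cv2.COLOR_RGB2HSV)
k=cv2.inRange(h,(0,150,90),(9,255,255));k[:100]=0;k[170:]=0;k[:,:230]=0;k[:,280:]=0
p=np.argwhere(k)[:,::-1];m=p.mean(0)
o,d=wray(s,c,*m);K=np.array([.6047,-.0333]);t=((K-o[:2])@d[:2])/(d[:2]@d[:2]);z=(o+d*t)[2];print("knob",z,"clip rel",s['tcp_pos'][2]-.0219-(z-.04))
E
```

```text
time_s: 22.82
tcp_pos: [0.5865, -0.0898, 0.1118]
tcp_rot: [3.141, -0.0, 1.253]
force: [1.0, 1.6, 5.8]
width: 0.0092
grip_force: 45.0
[ 0.58648557 -0.08980619  0.11184712] [0.97974349 1.64618305 5.81164846]
knob 0.12853058739429113 clip rel 0.001416529373152134
```

```bash
python3 -m handwheel '{"steps":[{"travel":[0,0,1],"twist":0},{"travel":[0,0,1],"twist":0},{"travel":[0,0,0],"twist":0},{"travel":[0,0,0],"twist":0}]}'
python3 -m handwheel '{"steps":[{"travel":[0,0,1],"twist":0},{"travel":[0,0,1],"twist":0},{"travel":[0,0,0],"twist":0},{"travel":[0,0,0],"twist":0}]}'
```

```text
time_s: 23.38
tcp_pos: [0.5865, -0.0898, 0.1101]
tcp_rot: [3.141, -0.0, 1.253]
force: [-1.1, 0.2, 7.1]
width: 0.0094
grip_force: 45.0
time_s: 23.88
tcp_pos: [0.5865, -0.0898, 0.1085]
tcp_rot: [3.14, -0.0, 1.253]
force: [-0.9, -0.1, 7.4]
width: 0.0102
grip_force: 45.0
```

```bash
python3 -m handwheel '{"steps":[{"travel":[0,0,-2],"twist":0},{"travel":[0,0,-2],"twist":0},{"travel":[0,0,-2],"twist":0},{"travel":[0,0,-2],"twist":0},{"travel":[0,0,-2],"twist":0},{"travel":[0,0,-1],"twist":0},{"travel":[0,0,0],"twist":0},{"travel":[0,0,0],"twist":0}]}'
python3 - <<'E'
from h import *
s,c=wsnap('w8');print(s['tcp_pos'],s['force'])
h=cv2.cvtColor(c['frame'],cv2.COLOR_RGB2HSV)
k=cv2.inRange(h,(0,150,90),(9,255,255));k[:100]=0;k[170:]=0;k[:,:230]=0;k[:,280:]=0
p=np.argwhere(k)[:,::-1];m=p.mean(0)
o,d=wray(s,c,*m);K=np.array([.6047,-.0333]);t=((K-o[:2])@d[:2])/(d[:2]@d[:2]);z=(o+d*t)[2];print("knob",z,"clip rel",s['tcp_pos'][2]-.0219-(z-.04))
E
```

```text
time_s: 24.88
tcp_pos: [0.5863, -0.0898, 0.1184]
tcp_rot: [3.141, -0.0, 1.253]
force: [2.7, -0.2, 1.9]
width: 0.0097
grip_force: 45.0
[ 0.5863436  -0.08980082  0.11837304] [ 2.72548013 -0.16510089  1.9087348 ]
knob 0.13527673578104157 clip rel 0.001196302914012043
```

```bash
python3 -m handwheel '{"steps":[{"travel":[0,0,-1],"twist":0},{"travel":[0,0,-1],"twist":0},{"travel":[0,0,0],"twist":0},{"travel":[0,0,0],"twist":0}]}'
python3 -m handwheel '{"steps":[{"travel":[0,0,0],"twist":0},{"travel":[0,0,0],"twist":0},{"travel":[0,0,0],"twist":0},{"travel":[0,0,-10],"twist":0},{"travel":[0,0,-30],"twist":0},{"travel":[-10,0,-60],"twist":0},{"travel":[-40,0,0],"twist":0},{"travel":[0,0,0],"twist":0},{"travel":[0,0,0],"twist":0},{"travel":[0,0,0],"twist":0}]}' 0.4
python3 - <<'E'
from h import *
s,c=wsnap('w9');print(s['tcp_pos'],s['tcp_rot'],s['force'])
S=manip.read_camera("side")
a=cv2.resize(c['frame'][60:235,165:345,::-1],(400,389),interpolation=cv2.INTER_CUBIC)
b=cv2.resize(S['frame'][125:230,220:328,::-1],(400,389),interpolation=cv2.INTER_CUBIC)
cv2.imwrite('pics/fin.png',np.hstack([a,b]))
E
```

```text
time_s: 25.42
tcp_pos: [0.586, -0.0897, 0.1203]
tcp_rot: [-3.141, -0.0, 1.253]
force: [3.2, -0.3, 0.7]
width: 0.0098
grip_force: 45.0
time_s: 26.68
tcp_pos: [0.5705, -0.1364, 0.2198]
tcp_rot: [-3.14, -0.0, 1.254]
force: [0.3, 0.8, 0.5]
width: 0.0566
grip_force: 0.0
[ 0.57045819 -0.13638869  0.21980018] [-3.14017735e+00 -4.67042526e-04  1.25441527e+00] [0.30105061 0.78386421 0.4694769 ]
```

View pics/fin.png

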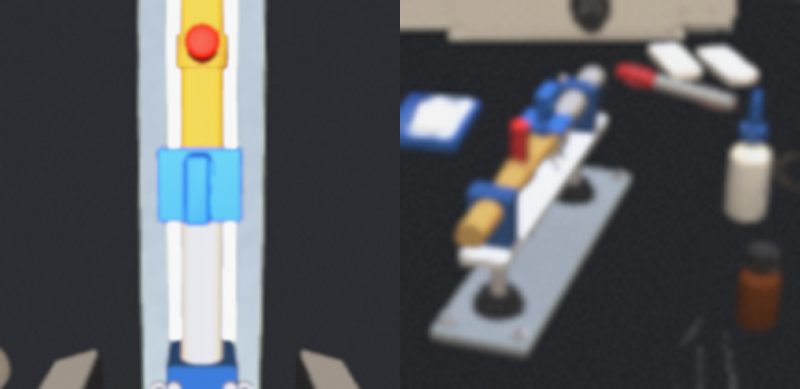

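```bash
cat > fin.py <<'E'
from h import *
import pickle,sys
s,c=pickle.load(open(sys.argv[1],"rb"));d=np.array([.3131,.9497]);x=np.array([.9497,-.3131]);C=np.array([.5861,-.09])
f=c["frame"];h=cv2.cvtColor(f,cv2.COLOR_RGB2HSV)
pl=cv2.inRange(h,(95,110,120),(112,255,255));k,l,st,ce=cv2.connectedComponentsWithStats(pl)
ii=[i for i in range(1,k) if st[i,4]>300 and 225<ce[i,0]<280 and 60<ce[i,1]<240];i=ii[0];x0,y0,w,hh=st[i,:4];print(st[i],ce[i])
v0,v1=y0+hh//4,y0+3*hh//4
L=[np.where(l[v]==i)[0][0]-.5 for v in range(v0,v1)];R=[np.where(l[v]==i)[0][-1]+.5 for v in range(v0,v1)]
T=[np.where(l[:,u]==i)[0][0]-.5 for u in range(x0+3,x0+10)];B=[np.where(l[:,u]==i)[0][-1]+.5 for u in range(x0+3,x0+10)]
vm=(v0+v1)/2;z=.12
for n,(u,v) in dict(L=(np.mean(L),vm),R=(np.mean(R),vm),far=(x0+6,np.mean(T)),near=(x0+6,np.mean(B))).items():
    p=wonz(s,c,u,v,z)[:2]-C;print(n,"x",round(p@x*1000,2),"y",round(p@d*1000,2))
# tube edges just below and above plate
for v in (y0-10,y0-6,y0+hh+6,y0+hh+12,y0+hh+18):
    g=f[v].astype(int);b=cv2.inRange(h[v:v+1],(15,90,90),(33,255,255))[0]
    if b[240:270].sum()>2000: u=np.where(b[235:275])[0]+235;p=(wonz(s,c,u[0]-.5,v,.1)+wonz(s,c,u[-1]+.5,v,.1))[:2]/2-C;print(v,"tube x",p@x*1000)
    else: print(v,f[v,240:272].sum(1).tolist())
E
python3 fin.py w9.pkl
```

```text
[ 236  127   38   34 1243] [254.45374095 142.86645213]
L x -18.82 y -0.53
R x 16.74 y -0.43
far x -12.69 y 15.42
near x -12.79 y -14.91
117 tube x -0.1197218378123496
121 tube x -0.10802208204414854
167 [695, 735, 741, 741, 740, 733, 675, 646, 670, 688, 697, 701, 702, 702, 702, 702, 701, 701, 703, 702, 700, 695, 680, 655, 630, 689, 735, 740, 741, 741, 730, 652]
173 [686, 733, 741, 741, 741, 738, 710, 663, 671, 688, 697, 701, 702, 702, 702, 700, 701, 702, 702, 702, 700, 693, 681, 651, 623, 676, 733, 740, 741, 741, 729, 642]
179 [679, 731, 740, 741, 741, 738, 710, 661, 671, 687, 697, 701, 702, 703, 702, 702, 701, 701, 703, 704, 700, 693, 678, 652, 619, 679, 733, 740, 741, 741, 731, 653]
```

```bash
python3 -m handwheel '{"steps":[{"travel":[25,-0.5,0],"twist":0},{"travel":[24,0,0],"twist":0},{"travel":[0,0,0],"twist":0},{"travel":[0,0,0],"twist":0},{"travel":[0,0,20],"twist":0},{"travel":[0,0,25],"twist":0},{"travel":[0,0,15],"twist":0},{"travel":[0,0,5],"twist":0},{"travel":[0,0,0],"twist":0},{"travel":[0,0,0],"twist":0},{"travel":[0,0,0],"twist":0}]}' 1 10
python3 -m handwheel '{"steps":[{"travel":[0,0,1],"twist":0},{"travel":[0,0,1],"twist":0},{"travel":[0,0,1],"twist":0},{"travel":[0,0,1],"twist":0},{"travel":[0,0,1],"twist":0},{"travel":[0,0,1],"twist":0},{"travel":[0,0,1],"twist":0},{"travel":[0,0,1],"twist":0},{"travel":[0,0,0],"twist":0},{"travel":[0,0,0],"twist":0}]}'
for i in 1 2; do python3 -c "
from rig import manip
s=manip.read_state();print(s['tcp_pos'],s['force'])"; done
```

```text
time_s: 28.15
tcp_pos: [0.5859, -0.0907, 0.1565]
tcp_rot: [3.14, -0.0, 1.253]
force: [-0.4, -0.9, -0.6]
width: 0.0007
grip_force: 0.0
time_s: 29.4
tcp_pos: [0.5854, -0.0906, 0.1475]
tcp_rot: [3.142, -0.0, 1.253]
force: [0.5, -0.3, 0.4]
width: 0.0005
grip_force: 0.0
[ 0.58536548 -0.09057865  0.14750366] [ 0.51678168 -0.27179746  0.44336544]
[ 0.58536548 -0.09057865  0.14750366] [ 0.51678168 -0.27179746  0.44336544]
```

```bash
python3 -m handwheel '{"steps":[{"travel":[0,0,1],"twist":0},{"travel":[0,0,1],"twist":0},{"travel":[0,0,1],"twist":0},{"travel":[0,0,0],"twist":0},{"travel":[0,0,0],"twist":0}]}'
python3 -m handwheel '{"steps":[{"travel":[0,0,1],"twist":0},{"travel":[0,0,1],"twist":0},{"travel":[0,0,1],"twist":0},{"travel":[0,0,1],"twist":0},{"travel":[0,0,0],"twist":0},{"travel":[0,0,0],"twist":0}]}'
python3 -m handwheel '{"steps":[{"travel":[0,0,1],"twist":0},{"travel":[0,0,1],"twist":0},{"travel":[0,0,1],"twist":0},{"travel":[0,0,1],"twist":0},{"travel":[0,0,0],"twist":0},{"travel":[0,0,0],"twist":0}]}'
```

```text
time_s: 30.02
tcp_pos: [0.5854, -0.0906, 0.1445]
tcp_rot: [3.142, -0.0, 1.253]
force: [-0.5, -0.3, 0.2]
width: 0.0002
grip_force: 0.1
time_s: 30.78
tcp_pos: [0.5855, -0.0906, 0.1407]
tcp_rot: [3.141, -0.0, 1.253]
force: [-0.2, -0.2, 2.4]
width: 0.0005
grip_force: 1.2
time_s: 31.52
tcp_pos: [0.5855, -0.0906, 0.1367]
tcp_rot: [3.141, -0.0, 1.253]
force: [-0.3, 0.7, 5.3]
width: 0.0002
grip_force: 2.4
```

```bash
python3 -m handwheel '{"steps":[{"travel":[0,0,-3],"twist":0},{"travel":[0,0,-3],"twist":0},{"travel":[0,0,-4],"twist":0},{"travel":[0,0,-15],"twist":0},{"travel":[0,0,-30],"twist":0},{"travel":[-10,0,-28],"twist":0},{"travel":[-40,0,0],"twist":0},{"travel":[0,0,0],"twist":0},{"travel":[0,0,0],"twist":0},{"travel":[0,0,0],"twist":0},{"travel":[0,0,0],"twist":0},{"travel":[0,0,0],"twist":0}]}' 0.4
python3 -c "
from h import *
wsnap('w10')"; python3 fin.py w10.pkl | head -5
```

```text
time_s: 33.02
tcp_pos: [0.5698, -0.1376, 0.2193]
tcp_rot: [-3.141, -0.0, 1.254]
force: [-0.3, -0.3, -0.2]
width: 0.0564
grip_force: 0.0
[ 238  125   38   35 1218] [256.87520525 141.60755337]
L x -16.39 y -0.43
R x 18.45 y -0.32
far x -10.92 y 15.01
near x -10.99 y -15.1
```

```bash
python3 fin.py w10.pkl | tail -5 | head -2
python3 - <<'E'
from h import *
import pickle
for n in("w9","w10"):
    s,c=pickle.load(open(n+".pkl","rb"));print(s['tcp_pos'],s['tcp_rot'])
s,c=wsnap('w11');cv2.imwrite('pics/f2.png',cv2.resize(c['frame'][90:210,195:315,::-1],(600,600),interpolation=cv2.INTER_CUBIC));print(s['tcp_pos'],s['tcp_rot'])
E
python3 fin.py w11.pkl
```

```text
115 tube x -0.20599935225697283
119 tube x -0.1953533141415215
[ 0.57045819 -0.13638869  0.21980018] [-3.14017735e+00 -4.67042526e-04  1.25441527e+00]
[ 0.56982887 -0.13757543  0.21931523] [-3.14127005e+00 -1.58194507e-04  1.25417803e+00]
[ 0.56981511 -0.13768657  0.21937265] [-3.14138139e+00 -1.06796314e-04  1.25401502e+00]
[ 238  125   38   35 1227] [256.84352078 141.51426243]
L x -16.56 y -0.55
R x 18.5 y -0.44
far x -10.87 y 14.9
near x -10.96 y -15.22
115 tube x -0.1586645735226211
119 tube x -0.14866846635097108
166 [696, 735, 741, 741, 741, 738, 708, 660, 671, 687, 695, 701, 702, 703, 702, 701, 701, 702, 703, 702, 700, 694, 682, 658, 636, 696, 735, 740, 741, 741, 732, 660]
172 [687, 733, 741, 741, 741, 738, 710, 660, 671, 687, 697, 701, 703, 702, 702, 701, 701, 702, 702, 702, 700, 694, 682, 658, 636, 692, 735, 740, 741, 741, 730, 649]
178 [681, 731, 740, 741, 741, 738, 707, 659, 669, 687, 697, 701, 702, 703, 702, 700, 700, 702, 703, 702, 700, 693, 682, 655, 626, 679, 733, 740, 741, 741, 729, 640]
```

View pics/f2.png

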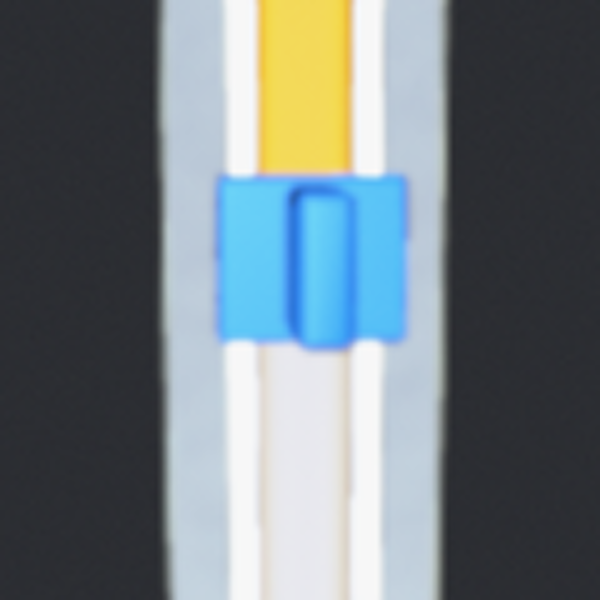

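```bash
python3 -c "
from rig import manip
print(manip.job_done())"
```

```text
the job is handed in; nothing more can be done
None
```

I pushed the brass tube home, snapped the clip on over the joined flanges and let go. By my last measurements the clip is within about 1 mm of home and leans about 5° around the tube, inside the limits. The job is handed in, but no verdict was shown.

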